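Count one row of nutmegs into the cup

ROBOT

A 7-joint arm with a two-finger parallel gripper is mounted at the origin on a cart in front of the work surface, level with it; the furniture and walls round the work are solid. World frame = base frame: x ahead of the robot, y to its left, z up, the work surface at z = 0. Lengths are in m, angles in rad, forces in N, time in s.
With the tool pointing down it reaches from about 0.425 to 0.925 m from the base axis. Payload 6.8 kg.
Tool frame: the origin (TCP) lies at the very end of the fingers, on their centre line; the grasp point (between the pads) lies 19 mm behind it; z points along the fingers, y is the line along which they close (so a half turn about z gives the same grasp; the last joint's range is limited). The gripper opens to 85 mm and grips with 20 to 120 N. Pads are 22 mm wide; open, the fingers measure 114 mm over their backs; the gripper's body (76 mm by 85 mm) begins 54 mm behind the grasp point. The pads swing forward as they close: fully open they stand 13 mm farther back than shut.
Start: joints at [-1.361, 0.477, 0.022, 1.555, -0.011, 1.109, -0.083], TCP at [0.211, 0.641, 0.231] pointing down, gripper open.
Joint ranges: [-2.96, 2.96], [-0.34, 2.1], [-1.41, 1.46], [0.24, 2.44], [-1.37, 4.51], [0.17, 1.92], [-2.96, 2.96]. Speed limits (rad/s): [2.39, 2.39, 3.14, 3.14, 3.14, 3.14, 3.14].

INTERFACE

Orientations are given as a unit quaternion [w, x, y, z].
In Python, from station import get_obs, read_camera, hand_in gives the robot as it stands.
- The arm moves only by the tool arm_command, never from a script. Its argument "commands" is one flat list of numbers, 7 for each row, row after row: the shift along the tool's x, y, z in m, then the turn, a rotation vector about the tool's x, y, z in degrees, then the opening, from 0 (shut) to 1 (fully open). In form: [tx, ty, tz, rx, ry, rz, fingers, tx, ty, tz, rx, ry, rz, fingers, ...]. A call has 1 to 8 rows; each row is the pose to reach, as a shift and turn from the pose commanded when the call began, along the tool's axes at that moment; what a row does not reach only later rows make up. A row lasts 1/10 s, in which the tool goes at most 50 mm and 8.59 degrees, less where a joint would pass 70% of its speed; a pose out of reach is approached as far as the arm can. A call with a gripper value outside its range is refused whole. The fingers move at their own pace and stop on an object; "force" is the grip in N (left out, the last holds). Time passes only in rows, so rows that repeat a pose let the fingers close. It gives the time, the measured TCP pose, the force, the opening and the grip force at its end, in the units of the state.
- get_obs(): the state, without advancing time (a new reading comes with each control period).
- read_camera(name): name is "scene" or "top" or "wrist"; returns a dict with "img" (420x560x3 uint8, red, green, blue), "camera_matrix" (3x3 intrinsics, pixels), "k1" (the pictures are not rectified: a ray, as slopes to the right and down, at radius r is drawn at 1 + k1 r^2 times it, then the intrinsics apply), "pose" (4x4, takes a point from camera to world coordinates). Camera axes: x right, y down, z forward; pixel columns grow to the right and rows downward; lengths in m; the calibration is good to about 2 mm. A picture is of the moment at which its call begins. There is no depth.
- hand_in(): hands the job in; it is judged then, once.
The state is a dict: "t": time; "q": joint angles; "joint_vel": joint speeds; "joint_torque": joint torques, N m; "eef_pos": TCP position; "tool_rot": TCP orientation; "contact_force": force on the tool from outside, world axes, zero at the start; "torque": the same for the moment, N m; "gripper_width": opening from 0.0 (shut) to 1.0 (fully open); "grasp_force": force on a finger pad.
Only numpy, scipy, OpenCV 4.12 (cv2) and the standard library are available. Lean on these libraries where they do the work, as an engineer would, in place of code of your own. Each camera call takes 0.05 s, during which the arm holds its last target. There are 200 camera calls.

TASK

Two small tilting counting trays stand on the worktop, one with pale hazelnuts and one with dark brown nutmegs. Gently lift the handle of the nutmeg tray, so that only its front row, the two nutmegs on the open side of the brass lip, rolls off into the brass cup while the two behind the lip stay; then let the tray down to rest again and let go. Leave the hazelnut tray alone.

Things in the scene. Friction and masses are not known exactly. Their poses are not given: they have to be found in the camera images.
- nutmeg_handle (a point): dark wooden grip bar of the nutmeg tray, 16 mm thick, 56 mm long, level, 109 mm above the worktop, on two thin brass arms 47 mm apart inside, at the closed end of the pale wooden tray (58 mm wide; its end wall is 53 mm from the bar). Point: the bar's middle. With the tray down, y runs along the bar, z up, x level, away from tray and hinge
- nutmeg_tray (a joint): tilt of the nutmeg tray, rad, 0 at rest (sloping 5 degrees back). Hinge at its open end, parallel to the bar, 132.6 mm from it along the handle's -x and 24.5 mm below it. Lifting the bar on an arc tilts it; free, 0.15 kg, falls back if let go. At 0.35 to 0.5 the front row rolls off and the 5 mm brass lip holds the rest; past about 1.0, or jerked, all may go
- nutmeg_cup (a point): round open brass cup, 80 mm across and 55 mm high, fixed to the nutmeg tray's stand below the open end of the tray; the point is on its axis, 45 mm above the worktop, 22 mm below its rim; its inner floor is 16 mm above the worktop
- nutmeg_1_center (a point): small dark brown ball, a whole nutmeg, 22 mm across, front row of its tray; the point is its centre
- nutmeg_2_center (a point): small dark brown ball, a whole nutmeg, 22 mm across, front row of its tray; the point is its centre
- nutmeg_3_center (a point): small dark brown ball, a whole nutmeg, 22 mm across, back row of its tray; the point is its centre
- nutmeg_4_center (a point): small dark brown ball, a whole nutmeg, 22 mm across, back row of its tray; the point is its centre
- hazelnut_handle (a point): the same bar handle on the other tray, which is alike but holds pale hazelnuts: leave it alone; axes as for the nutmeg tray's handle

How it is judged:
By the outcome, as a careful person would: the job done as asked, in the order asked, and still so for the second after the job is handed in, with the robot touching nothing.
It also fails if it takes over 35 s, if anything falls off the work surface, if the arm or the gripper's body presses on something with over 40 N, if the wrist force passes 120 N, or if a joint passes its speed limit or range.

## Working session

There is one attempt and no reset: what is moved stays moved. The work goes in short steps, Python scripts to look and compute and a tool call to move; the robot and the scene stay as the last step left them, time stands still between calls to the robot, and variables do not carry over. Pictures are saved under pics/ and viewed, at most 10 in all, crops included, and the job is handed in when it is done.

Besides the shell and the picture viewer there is one more tool, called after "Request:" as name(argument=value, ...) on one line, values as JSON. arm_command: Moves the arm, as the interface text tells. Its arguments: {"type":"object","properties":{"commands":{"type":"array","items":{"type":"number"}},"force":{"type":"number"}},"required":["commands"]}

```bash
mkdir -p pics; cat > h.py <<'E'
import numpy as np, cv2, pickle
from station import get_obs, read_camera, hand_in
def snap(n,f):
    c=read_camera(n); cv2.imwrite(f'pics/{f}.png',c['img'][:,:,::-1]); pickle.dump(c,open(f'pics/{f}.pkl','wb')); return c
def load(f): return pickle.load(open(f'pics/{f}.pkl','rb'))
def ray(c,p):
    d=np.array([c['k1'],0,0,0,0],float)
    K=np.array(c['camera_matrix'],float)
    u=cv2.undistortPoints(np.array([[p]],float),K,d)[0,0]
    T=np.array(c['pose']); v=T[:3,:3]@[u[0],u[1],1]; return T[:3,3],v/np.linalg.norm(v)
def onz(c,p,z):
    o,v=ray(c,p); return o+v*(z-o[2])/v[2]
def tri(*cp):
    A=0;b=0;L=[]
    for c,p in cp:
        o,v=ray(c,p);M=np.eye(3)-np.outer(v,v);A=A+M;b=b+M@o;L.append((o,v))
    x=np.linalg.solve(A,b); return x,[np.linalg.norm(np.cross(x-o,v)) for o,v in L]
E
python3 - <<'E'
from h import *
o=get_obs(); print({k:np.round(v,3) for k,v in o.items()})
a=snap('scene','s0');b=snap('top','t0')
for c in(a,b): print(np.round(c['pose'],3),c['k1'],np.round(c['camera_matrix'],1))
E
```

```text
{'t': np.float64(0.0), 'q': array([-1.361,  0.478,  0.022,  1.557, -0.012,  1.109, -0.083]), 'joint_vel': array([ 0.001,  0.001, -0.002, -0.   ,  0.001, -0.002, -0.   ]), 'joint_torque': array([-0.0000e+00, -5.9645e+01,  1.6080e+00, -2.8119e+01,  1.3000e-02,
        9.0000e-03,  0.0000e+00]), 'eef_pos': array([0.211, 0.641, 0.23 ]), 'tool_rot': array([-0.   ,  0.158,  0.987, -0.001]), 'contact_force': array([ 0.116,  0.852, -0.468]), 'torque': array([-0.016,  0.059, -0.024]), 'grasp_force': np.float64(0.0), 'gripper_width': np.float64(0.996)}
[[-0.144 -0.825  0.547 -0.007]
 [-0.99   0.123 -0.075  0.08 ]
 [-0.005 -0.552 -0.834  0.837]
 [ 0.     0.     0.     1.   ]] -0.07628110394231513 [[449.4   0.  278.1]
 [  0.  449.4 202.7]
 [  0.    0.    1. ]]
[[-0.026 -0.998  0.059  0.427]
 [-0.999  0.027  0.024  0.004]
 [-0.026 -0.058 -0.998  1.076]
 [ 0.     0.     0.     1.   ]] -0.025677644154427512 [[473.4   0.  290.4]
 [  0.  473.4 215.8]
 [  0.    0.    1. ]]
```

View pics/s0.png

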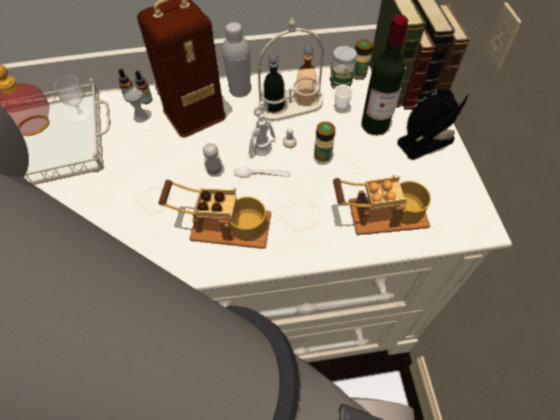

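View pics/t0.png

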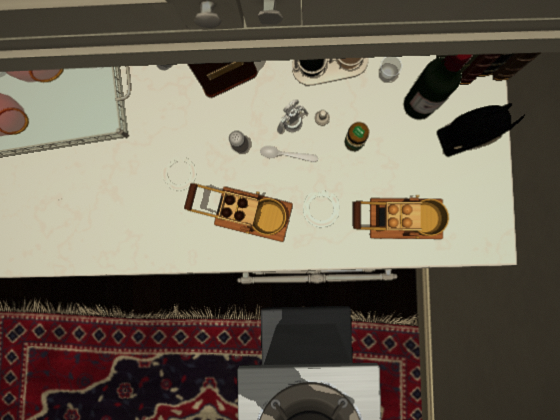

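The nutmeg tray is on the left: its bar is near scene (166,192) and top (191,198), and its cup is near scene (248,218) and top (270,215). The hazelnut tray is on the right.

```bash
python3 - <<'E'
from h import *
out=[]
for f,(x,y) in(('s0',(150,170)),('t0',(175,170))):
    im=load(f)['img'][y:y+80,x:x+130]
    out.append(cv2.resize(im,None,fx=6,fy=6,interpolation=cv2.INTER_CUBIC)[:,:,::-1])
    g=im.astype(int); R,G,B=g[...,0],g[...,1],g[...,2]
    m=((R<115)&(G<62)&(B<50)).astype(np.uint8)
    n,l,s,c=cv2.connectedComponentsWithStats(m)
    for i in range(1,n):
        if s[i,4]>12: print(f,s[i],np.round(c[i]+[x,y],1),np.round(im[l==i].mean(0)), [np.round(v,1) for v in cv2.minAreaRect(np.argwhere(l==i)[:,::-1].astype(np.float32))])
im=np.vstack(out); im=cv2.resize(im,None,fx=.62,fy=.62); cv2.imwrite('pics/z0.png',im)
E
```

```text
s0 [10 12 12 22 97] [165.6 192.3] [96. 55. 33.] [array([15.6, 22.2]), array([ 4.7, 22.2]), np.float64(19.4)]
s0 [ 48  21  12  19 144] [204.  200.2] [62. 35. 19.] [array([53.9, 30.2]), array([ 9.4, 19.3]), np.float64(12.5)]
s0 [ 62  22  12  19 137] [217.8 201. ] [63. 35. 19.] [array([67.9, 31.2]), array([ 8.9, 19.3]), np.float64(13.0)]
s0 [ 44  48  11  14 111] [199.2 224.1] [81. 50. 27.] [array([49. , 54.5]), array([13., 10.]), np.float64(90.0)]
s0 [ 69  53  14  17 142] [225.7 231.6] [81. 50. 27.] [array([75.5, 61. ]), array([17.8, 10.8]), np.float64(78.7)]
t0 [ 10  14  13  26 177] [190.4 196.4] [64. 35. 20.] [array([15.4, 26.4]), array([ 7. , 26.2]), np.float64(14.6)]
t0 [51 20 11  3 15] [230.9 191.1] [91. 53. 27.] [array([56. , 21.1]), array([10.2,  1.2]), np.float64(14.0)]
t0 [63 23 26  7 56] [252.7 195.9] [72. 43. 22.] [array([75.4, 26. ]), array([25.2,  5.1]), np.float64(3.8)]
t0 [48 24 12 11 94] [228.8 199.3] [41. 23. 12.] [array([53.9, 29.7]), array([10.5, 10.4]), np.float64(9.5)]
t0 [42 26  6 19 31] [219.3 205.2] [50. 41. 29.] [array([44.5, 35. ]), array([ 1.7, 18.7]), np.float64(14.9)]
t0 [63 28 10 10 81] [242.1 202.7] [37. 20.  9.] [array([67.5, 32.5]), array([9., 9.]), np.float64(0.0)]
t0 [ 78  30  28  34 126] [261.  215.1] [69. 49. 20.] [array([90.1, 45.7]), array([21.8, 32.9]), np.float64(19.1)]
t0 [102  30  12  27  66] [285.  211.9] [82. 48. 24.] [array([109.3,  42.1]), array([27.2,  7.8]), np.float64(74.9)]
t0 [45 37 12 11 92] [225.6 212. ] [41. 23. 11.] [array([50.8, 42.3]), array([10.4,  9.6]), np.float64(11.3)]
t0 [59 41 11 10 80] [238.8 215.4] [38. 20. 10.] [array([63.5, 45.5]), array([9.4, 9.4]), np.float64(26.6)]
t0 [72 56  7  6 28] [250.1 228.4] [70. 41. 20.] [array([75.1, 58.2]), array([6.7, 4.5]), np.float64(63.4)]
```

View pics/z0.png

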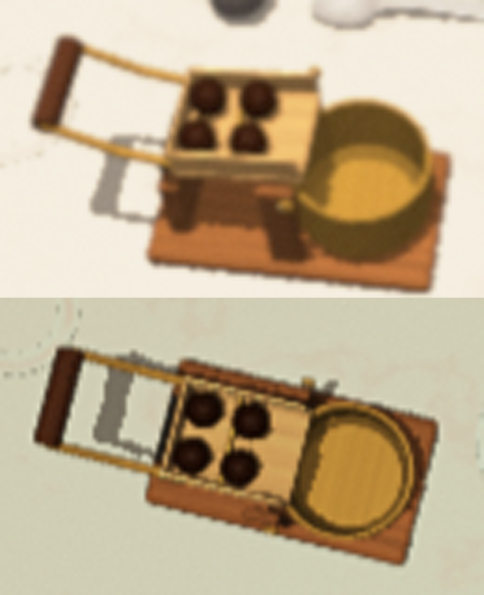

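```bash
python3 - <<'E'
from h import *
s,t=load('s0'),load('t0')
print('bar',tri((s,(165.7,192.3)),(t,(190.4,196.4))), onz(t,(190.4,196.4),.109),onz(s,(165.7,192.3),.109))
# ends of bar in top
c=np.array([190.4,196.4]);th=np.deg2rad(14.6+90);d=np.array([np.cos(th),np.sin(th)])*13
print('ends',onz(t,c+d,.109),onz(t,c-d,.109))
B=[onz(t,p,.09) for p in((228.8,199.3),(242.1,202.7),(225.6,212),(238.8,215.4))]
print(np.round(B,4)); B=np.array(B)
print('dir back', (B[0]+B[2]-B[1]-B[3])/2, 'along bar',(B[0]+B[1]-B[2]-B[3])/2)
ctr=B.mean(0);b=onz(t,(190.4,196.4),.109); print('ctr',ctr,'->bar',b-ctr,np.degrees(np.arctan2(*(b-ctr)[[1,0]])))
print('cup', onz(t,(270,216),.06))
o=get_obs();q=o['tool_rot'];from scipy.spatial.transform import Rotation as R
print(R.from_quat(q,scalar_first=True).as_matrix().round(3))
E
```

```text
bar (array([0.53028371, 0.23291677, 0.1060979 ]), [np.float64(0.0007459775428571676), np.float64(0.0007459775428571968)]) [0.53002678 0.23299584 0.109     ] [0.52798872 0.2315508  0.109     ]
ends [0.50416436 0.24015775 0.109     ] [0.55596131 0.22582254 0.109     ]
[[0.5236 0.1564 0.09  ]
 [0.5156 0.1285 0.09  ]
 [0.497  0.1636 0.09  ]
 [0.4891 0.136  0.09  ]]
dir back [0.00793115 0.02775106 0.        ] along bar [ 0.02650569 -0.00734648  0.        ]
ctr [0.50634589 0.14610055 0.09      ] ->bar [0.0236809  0.08689529 0.019     ] 74.75581597300082
cup [0.48786723 0.07259809 0.06      ]
[[-0.95   0.312 -0.   ]
 [ 0.312  0.95  -0.002]
 [-0.    -0.002 -1.   ]]
```

Request:
arm_command(commands=[-0.04,-0.027,0,0,0,0,0.55,-0.08,-0.054,0,0,0,0,0.55,-0.12,-0.08,0,0,0,0,0.55,-0.16,-0.107,0,0,0,0,0.55,-0.2,-0.134,0,0,0,0,0.55,-0.24,-0.161,0,0,0,0.55,0.55,-0.28,-0.188,0,0,0,-1,0.55,-0.32,-0.214,0,0,0,-2.5,0.55])

```text
t: 0.9
eef_pos: [0.4487, 0.336, 0.2311]
tool_rot: [-0.0, 0.136, 0.991, -0.0]
contact_force: [1.0, 0.4, -0.6]
gripper_width: 0.553
grasp_force: 0.0
```

```bash
python3 - <<'E'
from h import *
from scipy.spatial.transform import Rotation as R
o=get_obs();M=R.from_quat(o['tool_rot'],scalar_first=True).as_matrix();print(o['t'],o['eef_pos'],M.round(3),np.round(M.T@(np.array([.530,.233,.2])-o['eef_pos']),4))
E
```

```text
0.9 [0.44870699 0.33595048 0.23110898] [[-0.963  0.27  -0.   ]
 [ 0.27   0.963 -0.   ]
 [ 0.    -0.    -1.   ]] [-0.1061 -0.0772  0.0311]
```

Request:
arm_command(commands=[-0.03,-0.022,0.01,0,0,0,0.55,-0.06,-0.044,0.025,0,0,0,0.55,-0.09,-0.065,0.04,0,0,0,0.55,-0.106,-0.077,0.055,0,0,0,0.55,-0.106,-0.077,0.055,0,0,0,0.55,-0.106,-0.077,0.055,0,0,0,0.55])

```text
t: 1.5
eef_pos: [0.5288, 0.235, 0.1758]
tool_rot: [-0.001, 0.137, 0.991, -0.0]
contact_force: [-0.3, 0.6, -0.0]
gripper_width: 0.551
grasp_force: 0.0
```

```bash
python3 - <<'E'
from h import *
o=get_obs();print(o['t'],o['eef_pos'])
c=snap('wrist','w1');print(np.round(c['pose'],3))
K=np.array(c['camera_matrix']);T=np.linalg.inv(c['pose'])
p=T@[.530,.233,.108,1];print(cv2.projectPoints(p[None,:3],np.zeros(3),np.zeros(3),K,np.array([c['k1'],0,0,0,0.]))[0])
E
```

```text
1.5 [0.52879979 0.2350309  0.17582812]
[[ 0.271  0.915  0.298  0.452]
 [ 0.963 -0.258 -0.084  0.256]
 [-0.     0.31  -0.951  0.317]
 [ 0.     0.     0.     1.   ]]
[[[280.28862885 223.84184784]]]
```

View pics/w1.png

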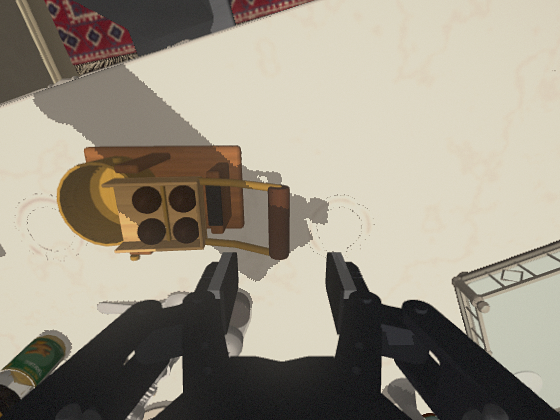

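The bar's centre is at (279,222) against a predicted (280,224), so the estimate holds. Next I descend and grip.

Request:
arm_command(commands=[-0.001,-0.002,0.02,0,0,0,0.55,-0.002,-0.002,0.045,0,0,0,0.55,-0.002,-0.002,0.07,0,0,0,0.55,-0.002,-0.002,0.084,0,0,0,0.55,-0.002,-0.002,0.084,0,0,0,0.55,-0.002,-0.002,0.084,0,0,0,0.4], force=25)

```text
t: 2.15
eef_pos: [0.5308, 0.2336, 0.0931]
tool_rot: [0.0, 0.136, 0.991, 0.0]
contact_force: [-0.0, -0.5, 0.3]
gripper_width: 0.407
grasp_force: 0.0
```

Request:
arm_command(commands=[0,0,0,0,0,0,0.3,0,0,0,0,0,0,0.22,0,0,0,0,0,0,0.15,0,0,0,0,0,0,0.1,0,0,0,0,0,0,0.1], force=25)

```text
t: 2.65
eef_pos: [0.531, 0.2322, 0.0935]
tool_rot: [0.0, 0.137, 0.991, 0.0]
contact_force: [-2.2, -1.3, 5.2]
gripper_width: 0.178
grasp_force: 24.6
```

```bash
python3 - <<'E'
from h import *
o=get_obs();print(o['t'],o['eef_pos'],o['contact_force'],o['gripper_width'],o['grasp_force'])
c=snap('wrist','w2')
P=o['eef_pos']; pivot_u=-.1326; pivz=-.0245  # rel bar
# tool frame: y=u, z=-worldz. tcp rel hinge, bar at tcp height+ (0.1085-P.z)
h=.109-P[2]; r=np.array([.1326,.0245-h])
for d in (1.5,4,7,10,12.5,15,17.5,20,22,23.5,24.5,25.5):
    a=np.deg2rad(d); q=np.array([[np.cos(a),-np.sin(a)],[np.sin(a),np.cos(a)]])@r-r
    print(d,round(a,3),'ty %.4f tz %.4f'%(q[0],-q[1]))
E
```

```text
2.65 [0.53104216 0.23218709 0.0934603 ] [-2.16280992 -1.29978166  5.21401078] 0.17813131873674412 24.593759179115295
1.5 0.026 ty -0.0003 tz -0.0035
4 0.07 ty -0.0009 tz -0.0092
7 0.122 ty -0.0021 tz -0.0161
10 0.175 ty -0.0036 tz -0.0229
12.5 0.218 ty -0.0051 tz -0.0285
15 0.262 ty -0.0068 tz -0.0340
17.5 0.305 ty -0.0088 tz -0.0395
20 0.349 ty -0.0111 tz -0.0448
22 0.384 ty -0.0130 tz -0.0490
23.5 0.41 ty -0.0146 tz -0.0521
24.5 0.428 ty -0.0157 tz -0.0542
25.5 0.445 ty -0.0168 tz -0.0562
```

View pics/w2.png

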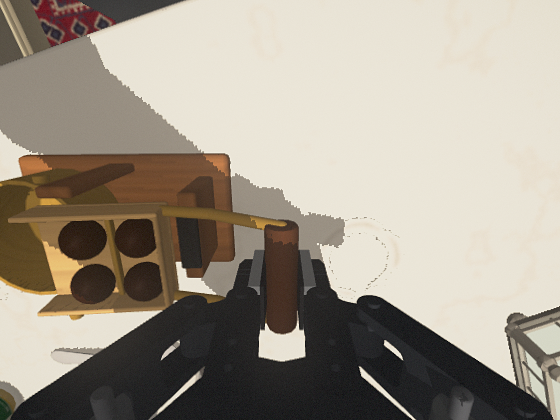

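The bar is held between the pads (opening 15 mm) and all four nutmegs are in place, with the rear row behind the lip at about (118,255). I'll lift along the arc.

```bash
python3 - <<'E'
import numpy as np
r=np.array([.1326,.0245-.0155])
for d in (.5,1.5,2,3,4,5,6,7,7.5,8,9,10,10.5,11,12,13):
  for s in(1,-1):
    a=np.deg2rad(d*s); q=np.array([[np.cos(a),-np.sin(a)],[np.sin(a),np.cos(a)]])@r-r
    print(d*s,'ty %.4f tz %.4f'%(q[0],-q[1]),end=' | ' if s>0 else '\n')
E
```

```text
0.5 ty -0.0001 tz -0.0012 | -0.5 ty 0.0001 tz 0.0012
1.5 ty -0.0003 tz -0.0035 | -1.5 ty 0.0002 tz 0.0035
2 ty -0.0004 tz -0.0046 | -2 ty 0.0002 tz 0.0046
3 ty -0.0007 tz -0.0069 | -3 ty 0.0003 tz 0.0070
4 ty -0.0010 tz -0.0092 | -4 ty 0.0003 tz 0.0093
5 ty -0.0013 tz -0.0115 | -5 ty 0.0003 tz 0.0116
6 ty -0.0017 tz -0.0138 | -6 ty 0.0002 tz 0.0139
7 ty -0.0021 tz -0.0161 | -7 ty 0.0001 tz 0.0162
7.5 ty -0.0023 tz -0.0172 | -7.5 ty 0.0000 tz 0.0174
8 ty -0.0025 tz -0.0184 | -8 ty -0.0000 tz 0.0185
9 ty -0.0030 tz -0.0206 | -9 ty -0.0002 tz 0.0209
10 ty -0.0036 tz -0.0229 | -10 ty -0.0005 tz 0.0232
10.5 ty -0.0039 tz -0.0240 | -10.5 ty -0.0006 tz 0.0243
11 ty -0.0042 tz -0.0251 | -11 ty -0.0007 tz 0.0255
12 ty -0.0048 tz -0.0274 | -12 ty -0.0010 tz 0.0278
13 ty -0.0054 tz -0.0296 | -13 ty -0.0014 tz 0.0301
```

Request:
arm_command(commands=[0,-0.0001,-0.0012,-0.5,0,0,0.1,0,-0.0003,-0.0035,-1.5,0,0,0.1,0,-0.0007,-0.0069,-3,0,0,0.1,0,-0.0013,-0.0115,-5,0,0,0.1,0,-0.0021,-0.0161,-7,0,0,0.1,0,-0.003,-0.0206,-9,0,0,0.1,0,-0.0042,-0.0251,-11,0,0,0.1,0,-0.0054,-0.0296,-13,0,0,0.1])

```text
t: 3.5
eef_pos: [0.5297, 0.2273, 0.1227]
tool_rot: [0.016, 0.136, 0.984, 0.114]
contact_force: [0.9, -0.8, -0.0]
gripper_width: 0.174
grasp_force: 24.6
```

Request:
arm_command(commands=[0,-0.0004,-0.0046,-2,0,0,0.1,0,-0.001,-0.0092,-4,0,0,0.1,0,-0.0017,-0.0138,-6,0,0,0.1,0,-0.0023,-0.0172,-7.5,0,0,0.1,0,-0.003,-0.0206,-9,0,0,0.1,0,-0.0036,-0.0229,-10,0,0,0.1,0,-0.0039,-0.024,-10.5,0,0,0.1,0,-0.0039,-0.024,-10.5,0,0,0.1])

```text
t: 4.3
eef_pos: [0.5273, 0.2186, 0.1452]
tool_rot: [0.029, 0.134, 0.97, 0.202]
contact_force: [2.3, 0.8, 0.6]
gripper_width: 0.175
grasp_force: 24.8
```

```bash
python3 - <<'E'
from h import *
from scipy.spatial.transform import Rotation as R
o=get_obs();print(o['t'],o['eef_pos'],o['contact_force'],R.from_quat(o['tool_rot'],scalar_first=True).as_matrix().round(3))
t=snap('top','t3')['img'];w=snap('wrist','w3')['img']
cv2.imwrite('pics/z3.png',np.hstack([cv2.resize(w,(400,300)),cv2.resize(t[165:250,180:293],(400,300))])[:,:,::-1])
E
```

```text
4.3 [0.52730335 0.21863518 0.14524524] [2.31187991 0.81425042 0.63308042] [[-0.962  0.248  0.11 ]
 [ 0.272  0.882  0.385]
 [-0.001  0.4   -0.916]]
```

View pics/z3.png

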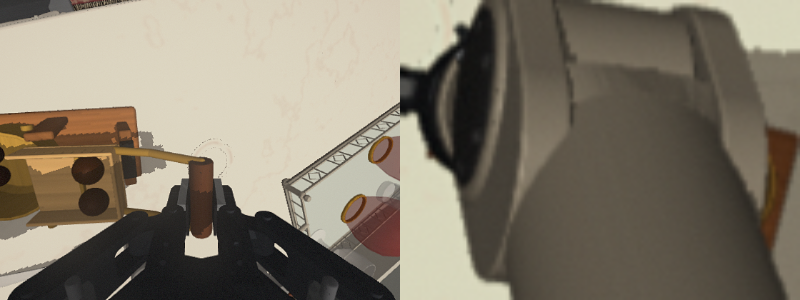

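Back row is still behind the lip at about (90,170) and (93,202); the front row has moved toward the open end at (0,155) and (3,180). I'll hold at this tilt for a moment.

Request:
arm_command(commands=[0,0,0,0,0,0,0.1,0,0,0,0,0,0,0.1,0,0,0,0,0,0,0.1,0,0,0,0,0,0,0.1,0,0,0,0,0,0,0.1,0,0,0,0,0,0,0.1])

```text
t: 5.0
eef_pos: [0.5272, 0.2189, 0.1448]
tool_rot: [0.028, 0.134, 0.97, 0.202]
contact_force: [4.1, 2.0, 2.3]
gripper_width: 0.181
grasp_force: 24.8
```

```bash
python3 - <<'E'
from h import *
t=snap('scene','s4')['img'];w=snap('wrist','w4')['img']
cv2.imwrite('pics/z4.png',np.hstack([cv2.resize(w,(400,300)),cv2.resize(t[160:250,155:275],(400,300))])[:,:,::-1])
E
```

```text
(no output)
```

View pics/z4.png

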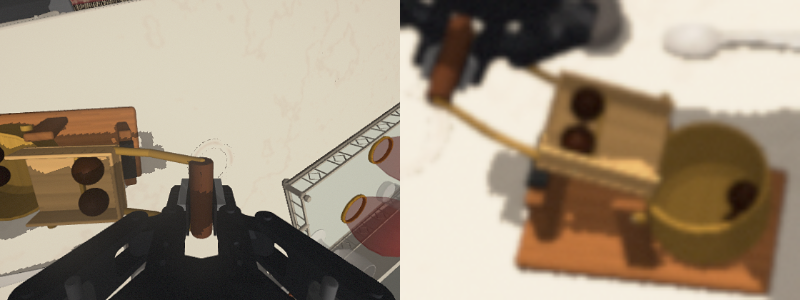

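The front of the tray is empty. Scene shows one nutmeg in the cup at (742,195), and the wrist view shows two at (0,155) and (3,178), so both are in the cup. The back row stayed. Lowering now.

Request:
arm_command(commands=[0,0.0001,0.0012,0.5,0,0,0.1,0,0.0002,0.0035,1.5,0,0,0.1,0,0.0003,0.007,3,0,0,0.1,0,0.0003,0.0116,5,0,0,0.1,0,0.0001,0.0162,7,0,0,0.1,0,-0.0002,0.0209,9,0,0,0.1,0,-0.0007,0.0255,11,0,0,0.1,0,-0.0014,0.0301,13,0,0,0.1])

```text
t: 5.9
eef_pos: [0.53, 0.2289, 0.1162]
tool_rot: [0.013, 0.136, 0.987, 0.09]
contact_force: [4.1, 1.7, 0.8]
gripper_width: 0.178
grasp_force: 24.8
```

Request:
arm_command(commands=[0,0.0002,0.0046,2,0,0,0.1,0,0.0003,0.0093,4,0,0,0.1,0,0.0002,0.0139,6,0,0,0.1,0,0.0,0.0174,7.5,0,0,0.1,0,-0.0002,0.0209,9,0,0,0.1,0,-0.0005,0.0232,10,0,0,0.1,0,-0.0006,0.0243,10.5,0,0,0.1,0,-0.0006,0.0243,10.5,0,0,0.1])

```text
t: 6.7
eef_pos: [0.531, 0.2321, 0.0933]
tool_rot: [0.0, 0.137, 0.991, -0.001]
contact_force: [0.1, -1.5, 11.4]
gripper_width: 0.176
grasp_force: 25.9
```

Request:
arm_command(commands=[0,0,-0.0005,0,0,0,0.2,0,0,-0.0005,0,0,0,0.28,0,0,-0.0005,0,0,0,0.38,0,0,-0.0005,0,0,0,0.5,0,0,-0.0005,0,0,0,0.55,0,0,-0.0005,0,0,0,0.55])

```text
t: 7.3
eef_pos: [0.5304, 0.2325, 0.0926]
tool_rot: [-0.0, 0.137, 0.991, -0.0]
contact_force: [-0.5, 0.1, -0.3]
gripper_width: 0.55
grasp_force: 0.0
```

Request:
arm_command(commands=[0,0,-0.008,0,0,0,0.55,0,0,-0.02,0,0,0,0.55,0,0,-0.04,0,0,0,0.55,0,0.01,-0.07,0,0,0,0.55,0,0.05,-0.1,0,0,0,0.55,0,0.09,-0.12,0,0,0,0.55,0,0.13,-0.13,0,0,0,0.55,0,0.13,-0.13,0,0,0,0.55])

```text
t: 8.1
eef_pos: [0.5658, 0.3656, 0.2259]
tool_rot: [0.001, 0.133, 0.991, 0.004]
contact_force: [-0.4, 0.0, -0.9]
gripper_width: 0.55
grasp_force: 0.0
```

```bash
python3 - <<'E'
from h import *
o=get_obs();print(o['t'],o['contact_force'],o['eef_pos'])
s=snap('scene','s5')['img'];t=snap('top','t5')['img']
cv2.imwrite('pics/z5.png',np.hstack([cv2.resize(t[165:255,180:300],(400,300)),cv2.resize(s[160:250,155:275],(400,300))])[:,:,::-1])
E
```

```text
8.1 [-0.38718863  0.04259444 -0.93594446] [0.56582364 0.36556915 0.22592019]
```

View pics/z5.png

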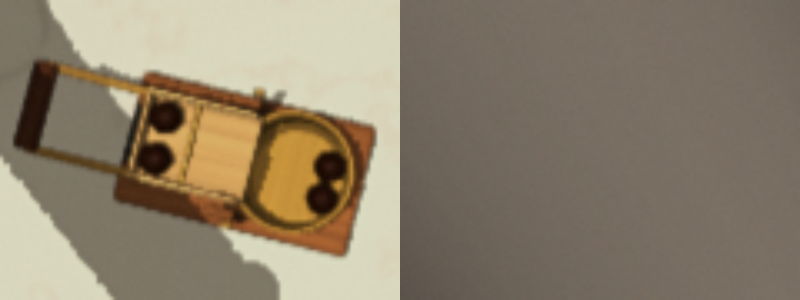

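The top view shows two nutmegs in the cup at (330,165) and (322,197), and two behind the lip at (166,117) and (155,157). The tray is down and the gripper is clear.

```bash
python3 -c "
from h import *
print(hand_in())"
```

```text
the job is handed in; nothing more can be done
None
```

The job is handed in: the two front nutmegs are in the brass cup, the two behind the lip stayed, the nutmeg tray is back at rest and released, and I never touched the hazelnut tray (about 8 s of the 35 s used).

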